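Pin the swing bar of a strap jig to its keeper

TASK

Swing the steel bar of the strap jig round over the keeper plate, take the plain steel pin from the wooden block and thread it down through the eye of the bar and the hole in the keeper hidden beneath, until its collar rests on the bar; then let go. The keeper's hole has to be felt for with the pin, because the plate is adjustable: press gently on it, never with more than about 3 kg. Leave the other two tools standing in the block.

Things in the scene. Friction and masses are not known exactly. Their poses are not given: they have to be found in the camera images.
- bar (a joint): Swing bar of the strap jig, a flat steel bar turning level about an upright pivot; stays where left (1.5 N at the eye moves it). Value in rad: 0 when its eye is over point keeper_mark, positive with the eye swung away along -x of that point (towards the robot). Range -0.25 to 0.6; starts 0.2 to 0.36. A curved dark guard plate, 3 mm thick and 50 wide, trails 130 mm from the eye, hiding the keeper.
- bar_eye (a point): Centre of the eye of the swing bar, at its upper face: square steel knuckle 34 x 34 mm, 16 mm thick, at the bar's free end, with an upright 15 mm through hole (no funnel). y axis along the bar from eye to pivot (180 mm), z up. Upper face 63 mm, lower face 47 mm over the bench, 3 mm above the keeper plate.
- bar_knob (a point): Centre of the upright wooden knob on the bar, 18 mm in diameter and 38 mm high (59 to 97 mm over the bench), 105 mm from the pivot and 75 mm from the eye, for swinging the bar.
- keeper_mark (a point): Zero mark of the keeper: a point fixed to the jig's base, level with the keeper's upper face, 44 mm over the bench. x axis: across the jig, the way the bar closes; y: to the bar's pivot, 180 mm; z up. Keeper: steel plate 74 (along x) x 36 mm, 28 thick, one 14 mm upright through hole in its middle, free below. The hole lies 6 to 30 mm past this mark (+x): see bar_pivot.
- bar_pivot (a point): Pivot axis of the bar, at the height of its upper face (63 mm). The keeper plate is bolted tight through curved slots about this axis: its hole lies on the 180 mm circle about it, the same as the eye, at a bar angle anywhere from -0.165 to -0.035 rad. No listed entry tells where; it is found with the pin. The keeper does not yield.
- pin_grip (a point): Grip centre of the plain steel clevis pin, upright in one of the block's holes. From the top: round knob 20 mm in diameter, 36 mm high; collar 28 mm across, 5 mm thick; shank 12 mm in diameter, 50 mm long, nose bevelled over the last 1.5 mm to 10 mm. Point on the axis, 75 mm above the nose, 25 above the collar's underside, 16 below the knob's top. 120 g. z axis up along the pin.
- pin_nose (a point): Centre of the end face of the pin's nose, 50 mm below the underside of the collar.
- pin_collar (a point): Centre of the underside of the pin's collar.
- block: Wooden block 190 x 64 mm, 60 mm high, fixed to the bench, with three 15 mm holes, 54 mm deep, in a row 60 mm apart along its x axis. Origin: centre of its underside. The pin stands in one hole, its collar resting on the top; the two other tools stand in the others.
- awl_mid (a point): Not to be moved: awl with a rounded wooden head, 34 mm across and 48 mm high, in another hole of the block. Point on its axis, 25 mm over the block's top.
- punch_mid (a point): Not to be moved: dark steel drive punch with a thin plain shaft 16 mm across, 68 mm high, in another hole of the block. Point on its axis, 25 mm over the block's top.

How it is judged:
By the outcome, as a careful person would: the job done as asked, in the order asked, and still so for the second after the job is handed in, with the robot touching nothing.
It also fails if it takes over 67 s, if anything falls off the work surface, if the arm or the gripper's body presses on something with over 40 N, if the wrist force passes 120 N, or if a joint passes its speed limit or range.

ROBOT

A 6-joint arm with a two-finger parallel gripper is mounted at the origin on the work surface. World frame = base frame: x ahead of the robot, y to its left, z up, the work surface at z = 0. Lengths are in m, angles in rad, forces in N, time in s.
With the tool pointing down it reaches from about 0.325 to 0.775 m from the base axis. Payload 5.5 kg.
Tool frame: the origin (TCP) lies between the finger pads; the fingertips stand 17 mm ahead of it and the grasp point (between the pads) lies 2 mm behind it; z points along the fingers, y is the direction in which the jaws open and shut (so a half turn about z gives the same grasp; the last joint's range is limited). The gripper opens to 88 mm and grips with 3 to 60 N. Pads are 20 mm wide; open, the fingers measure 115 mm over their backs; the gripper's body (75 mm by 178 mm) begins 61 mm behind the grasp point.
Start: joints at [1.051, 0.091, 1.231, -0, 1.82, -0.057], TCP at [0.268, 0.537, 0.24] pointing down, gripper open.
Joint ranges: [-2.87, 2.87], [-0.86, 2.18], [0.17, 2.46], [-1.51, 4.65], [0.06, 2.69], [-2.65, 2.65]. Speed limits (rad/s): [2.57, 2.57, 3.01, 3.14, 3.14, 3.14].

INTERFACE

Orientations are given as a unit quaternion [w, x, y, z].
In Python, from station import robot, eyes gives the robot as it stands.
- The arm moves only by the tool carry_out, never from a script. Its argument "plan" is text: rows parted by semicolons, each of 7 numbers parted by spaces: the shift along the tool's x, y, z in cm, then the turn, a rotation vector about the tool's x, y, z in degrees, then the finger opening in cm, from 0 to 8.78. A call has 1 to 10 rows; each row shifts and turns the pose as measured when the row begins, along the tool's axes as they then stand; what a row does not reach is not made up. A row lasts 1/10 s, in which the tool goes at most 50 mm and 8.59 degrees, less where a joint would pass 70% of its speed; a pose out of reach is approached as far as the arm can. A call with a gripper value outside its range is refused whole. The fingers move at their own pace and stop on an object; "newtons" is the grip in N (left out, the last holds). Time passes only in rows, so rows that do not move let the fingers close. It gives the time, the measured TCP pose, the force and the opening at its end, in the units of the state.
- robot.state(): the state, without advancing time (a new reading comes with each control period).
- eyes.grab_frame(name): name is "scene" or "top"; returns a dict with "img" (420x560x3 uint8, red, green, blue), "depth" (420x560 float32, m along the optical axis (not along the pixel's ray), 0 where there is no reading), "vfov" (degrees; the focal length in pixels is half the picture's height over the tangent of half this angle, whatever the lens; pixels are square), "cx", "cy" (the principal point, pixels), "xyz" and "orientation" of the camera in the world. Camera axes: x right, y up, looking along -z (the intrinsics and any distortion apply to the point x, -y, -z); pixel columns grow to the right and rows downward; lengths in m; the calibration is good to about 2 mm. A picture is of the moment at which its call begins.
- robot.close_job(): hands the job in, once; it reports no verdict.
The state is a dict: "clock": time; "joint_pos": joint angles; "qvel": joint speeds; "tau": joint torques, N m; "tool_pos": TCP position; "ee_rot": TCP orientation; "contact_force": force on the tool from outside, world axes, zero at the start; "moment": the same for the moment, N m; "gripper_width": opening from 0.0 (shut) to 1.0 (fully open).
Only numpy, scipy, OpenCV 4.12 (cv2) and the standard library are available. Lean on these libraries where they do the work, as an engineer would, in place of code of your own. Each camera call takes 0.05 s, during which the arm holds its last target.

## Working session

There is one attempt and no reset: what is moved stays moved. The work goes in short steps, Python scripts to look and compute and a tool call to move; the robot and the scene stay as the last step left them, time stands still between calls to the robot, and variables do not carry over. Pictures are saved under pics/ and viewed, and the job is handed in when it is done.

Besides the shell and the picture viewer there is one more tool, called after "Request:" as a command line: name --argument value ..., lists and objects as JSON in quotes. carry_out: Moves the arm, as the interface text tells. Its arguments: {"type":"object","properties":{"plan":{"type":"string"},"newtons":{"type":"number"}},"required":["plan"]}

```bash
mkdir -p pics; ls; python3 - <<'E'
from station import robot, eyes
import cv2,numpy as np
print(robot.state())
for n in("scene","top"):
    f=eyes.grab_frame(n)
    cv2.imwrite(f"pics/{n}0.png",f["img"][:,:,::-1])
    np.savez(f"{n}0.npz",**{k:v for k,v in f.items()})
    print({k:v for k,v in f.items() if k not in("img","depth")})
E
```

```text
pics
{'clock': 0.0, 'joint_pos': array([ 1.05132943e+00,  9.18478248e-02,  1.23187215e+00,  3.37455099e-05,
        1.81978619e+00, -5.66963971e-02]), 'qvel': array([-1.89023736e-05, -1.59010020e-03,  1.80325672e-03,  3.80091662e-04,
        2.97252362e-04,  3.76699102e-04]), 'tau': array([ 5.55398437e-04, -4.46459377e+01, -4.06438029e+01,  6.96841744e-02,
        2.94031925e-02, -1.56670499e-04]), 'tool_pos': array([0.26771883, 0.5366719 , 0.23852121]), 'ee_rot': array([-2.87509669e-04,  2.29321939e-01,  9.73350159e-01, -9.12681842e-04]), 'contact_force': array([ 1.11000276, -0.43158042, -0.49826776]), 'moment': array([-0.04235319,  0.05019048,  0.0075121 ]), 'gripper_width': 0.9952009384789261}
{'vfov': 54.57694024259801, 'cx': 279.98987020302616, 'cy': 210.59557299965914, 'xyz': array([0.78396499, 0.29898609, 0.58742626]), 'orientation': array([0.28628123, 0.10282667, 0.33123377, 0.89317071])}
{'vfov': 47.69068122145918, 'cx': 284.58925072977104, 'cy': 210.95046959180672, 'xyz': array([ 0.41537009, -0.03084551,  0.93237314]), 'orientation': array([-0.69676737, -0.03810073,  0.05938713,  0.71381842])}
```

View pics/scene0.png

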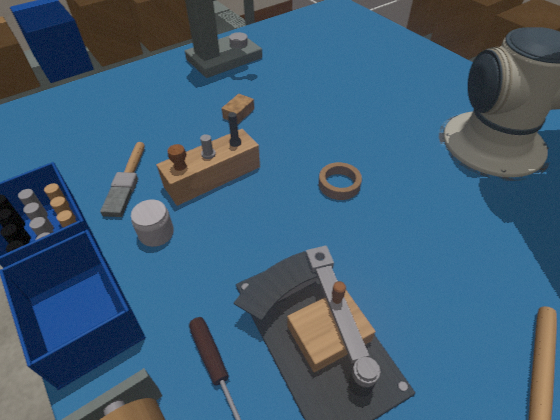

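View pics/top0.png

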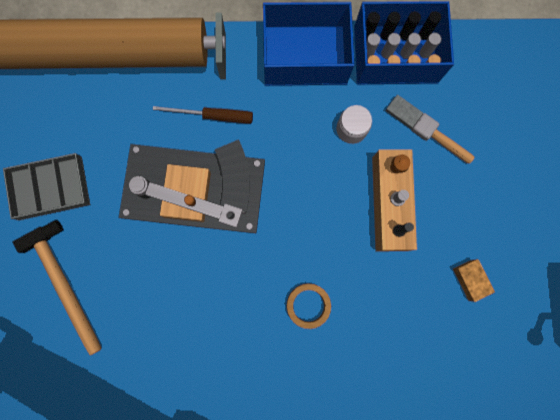

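```bash
cat > h.py <<'E'
import numpy as np,cv2
from scipy.spatial.transform import Rotation as R
def load(n):
    return dict(np.load(n,allow_pickle=True))
def rot(q): return R.from_quat([q[1],q[2],q[3],q[0]]).as_matrix()
def cam(f):
    h=f["img"].shape[0]; F=h/2/np.tan(np.radians(float(f["vfov"]))/2)
    return F,float(f["cx"]),float(f["cy"]),rot(f["orientation"]),np.array(f["xyz"])
def ray(f,u,v):
    F,cx,cy,M,o=cam(f); d=M@np.array([(u-cx)/F,-(v-cy)/F,-1]); return o,d
def onz(f,u,v,z):
    o,d=ray(f,u,v); return o+d*(z-o[2])/d[2]
def dep(f,u,v):
    o,d=ray(f,u,v); return o+d*float(f["depth"][int(round(v)),int(round(u))])
def proj(f,p):
    F,cx,cy,M,o=cam(f); c=M.T@(np.array(p)-o); return np.array([cx+F*c[0]/-c[2],cy-F*c[1]/-c[2]])
E
python3 - <<'E'
from h import *
t=load("top0.npz");s=load("scene0.npz")
print(cam(t)[0],cam(t)[3].round(3))
print([k for k in t])
for nm,tt,ss,z in [("pivot",(139,186),(367,372),.063),("eye",(230,215),(320,258),.063),("knob",(190,200),(338,285),.097),("pin",(404,196),(206,137),.060+.041),("awl",(401,163),(177,152),.108),("punch",(408,227),(234,115),.128)]:
    print(nm,"top",onz(t,*tt,z).round(4),"scene",onz(s,*ss,z).round(4),"dt",dep(t,*tt).round(4),"ds",dep(s,*ss).round(4))
for n,f in(("t",t),("s",s)):
    im=f["img"][:,:,::-1]
    r=(110,260,130,240) if n=="t" else (230,420,240,400)
    cv2.imwrite(f"pics/z_{n}jig.png",cv2.resize(im[r[2]:r[3],r[0]:r[1]],None,fx=4 if n=="s" else 5,fy=4 if n=="s" else 5,interpolation=cv2.INTER_CUBIC)[:600,:800])
E
```

```text
475.1150969237993 [[-0.026  0.99  -0.137]
 [-0.999 -0.022  0.032]
 [ 0.028  0.138  0.99 ]]
['img', 'depth', 'vfov', 'cx', 'cy', 'xyz', 'orientation']
pivot top [0.5882 0.2088 0.063 ] scene [0.5926 0.2143 0.063 ] dt [0.5871 0.2073 0.0687] ds [0.5945 0.2152 0.0682]
eye top [0.5305 0.042  0.063 ] scene [0.5318 0.0455 0.063 ] dt [0.5376 0.0465 0.0092] ds [0.5057 0.0192 0.0087]
knob top [0.5544 0.1095 0.097 ] scene [0.5561 0.1107 0.097 ] dt [0.5539 0.109  0.1001] ds [0.5563 0.1109 0.0975]
pin top [ 0.5528 -0.2717  0.101 ] scene [ 0.5521 -0.2701  0.101 ] dt [ 0.5527 -0.2716  0.1015] ds [ 0.5525 -0.2693  0.1017]
awl top [ 0.6116 -0.2679  0.108 ] scene [ 0.6173 -0.2555  0.108 ] dt [ 0.6115 -0.2678  0.1086] ds [ 0.6159 -0.2601  0.104 ]
punch top [ 0.4943 -0.2675  0.128 ] scene [ 0.4918 -0.2644  0.128 ] dt [ 0.4945 -0.2679  0.1267] ds [ 0.4917 -0.2646  0.1279]
```

```bash
python3 - <<'E'
from h import *
t=load("top0.npz");s=load("scene0.npz")
a=cv2.resize(t["img"][130:240,110:270,::-1],None,fx=5,fy=5,interpolation=cv2.INTER_CUBIC);cv2.imwrite("pics/a.png",a)
a=cv2.resize(s["img"][235:395,230:420,::-1],None,fx=4,fy=4,interpolation=cv2.INTER_CUBIC)[:600];cv2.imwrite("pics/b.png",a)
a=cv2.resize(t["img"][140:260,360:480,::-1],None,fx=5,fy=5,interpolation=cv2.INTER_CUBIC)
b=cv2.resize(s["img"][110:210,150:270,::-1],None,fx=5,fy=5,interpolation=cv2.INTER_CUBIC)
cv2.imwrite("pics/c.png",a);cv2.imwrite("pics/d.png",b)
E
```

```text
(no output)
```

View pics/a.png

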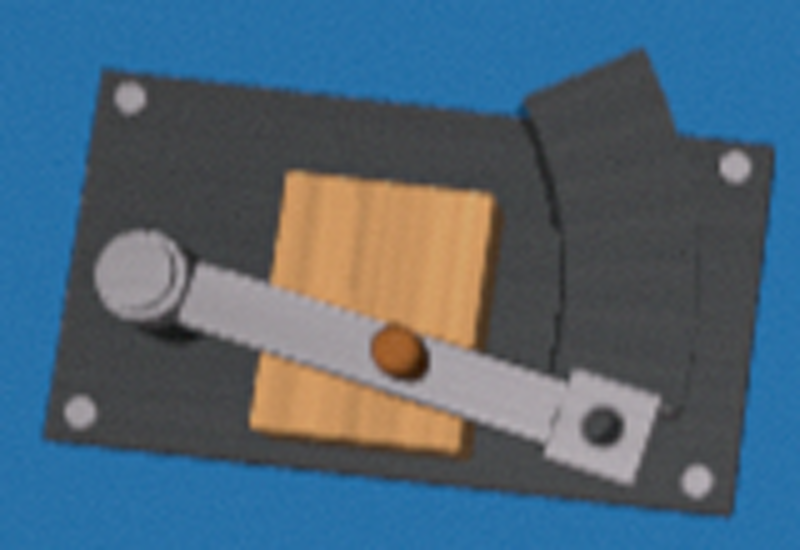

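View pics/b.png

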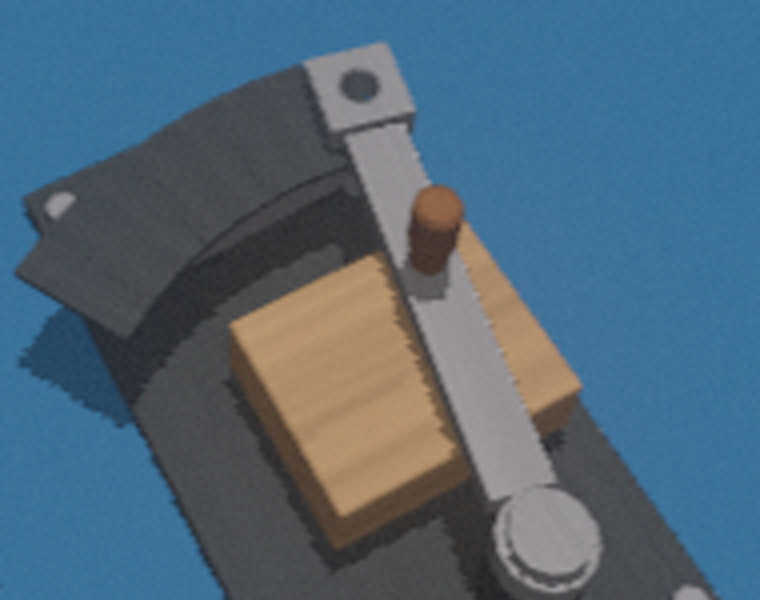

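View pics/c.png

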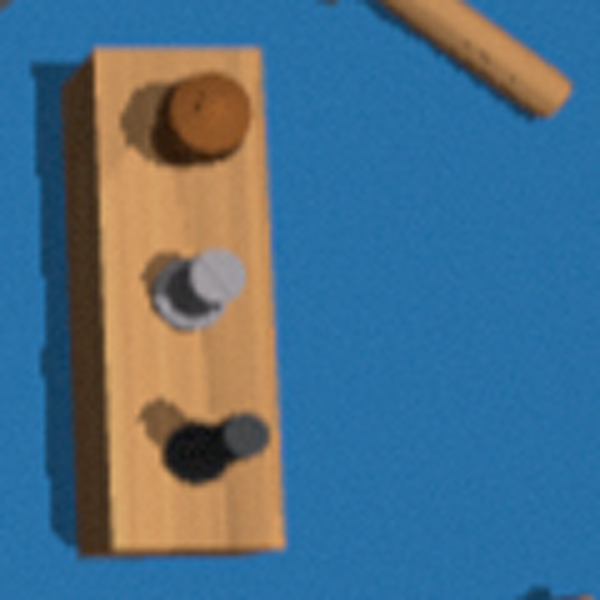

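View pics/d.png

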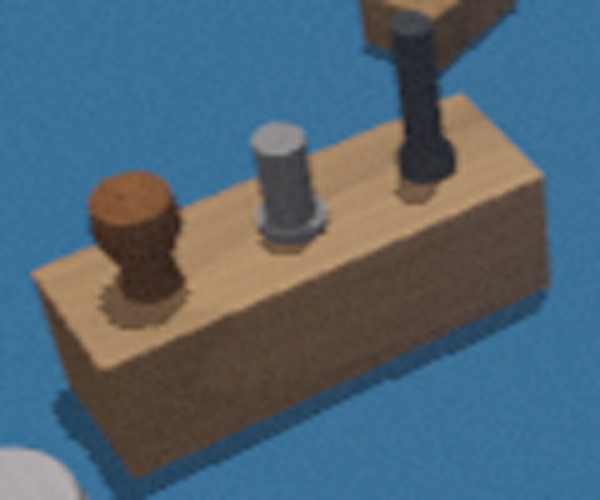

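```bash
python3 - <<'E'
from h import *
t=load("top0.npz");s=load("scene0.npz")
T=lambda x,y,ox=110,oy=130,k=5:( (x+.5)/k-.5+ox,(y+.5)/k-.5+oy)
S=lambda x,y,ox=230,oy=235,k=4:( (x+.5)/k-.5+ox,(y+.5)/k-.5+oy)
def both(n,a,b,z):
    p=onz(t,*a,z);q=onz(s,*b,z)
    # triangulate
    o1,d1=ray(t,*a);o2,d2=ray(s,*b);d1/=np.linalg.norm(d1);d2/=np.linalg.norm(d2)
    A=np.stack([d1,-d2],1);k=np.linalg.lstsq(A,o2-o1,rcond=None)[0]
    m=(o1+d1*k[0]+o2+d2*k[1])/2; print(n,p[:2].round(4),q[:2].round(4),"tri",m.round(4),"gap",np.linalg.norm(o1+d1*k[0]-o2-d2*k[1]).round(4))
    return m
both("capC",T(136,275),S(550,533),.0685)
for i,(a,b) in enumerate(zip([(573,371),(660,400),(632,486),(545,454)],[(345,133),(303,64),(388,42),(414,112)])): both("k%d"%i,T(*a),S(*b),.063)
both("eye",T(603,426),S(360,86),.063)
both("knobtop",T(398,348),S(438,208),.097)
both("bolt1",T(735,166),S(60,206),.012)
C=lambda x,y:T(x,y,360,140,5)
D=lambda x,y:T(x,y,150,110,5)
both("pintop",C(217,277),D(279,137),.101)
both("collar",C(189,292),D(291,217),.065)
both("punchtop",C(246,436),D(412,24),.128)
both("awltop",C(209,115),D(130,190),.108)
for a,b in [((96,47),(105,370)),((262,47),(35,274)),((284,549),(462,95)),((112,549),(543,178))]: both("blk",C(*a),D(*b),.06)
for n,p in [("bolts",[(129,98),(735,166),(80,412),(697,482)])]:
    for q in p: print(onz(t,*T(*q),.012))
for q in [(104,70),(775,145),(735,515),(43,440)]: print("plate",onz(t,*T(*q),.010))
d=t["depth"]
for q in [(150,130),(640,120),(400,400),(690,480),(130,350)]: print(q,dep(t,*T(*q)).round(4))
E
```

```text
capC [0.5898 0.2114] [0.5909 0.2116] tri [0.5903 0.2115 0.0672] gap 0.0005
k0 [0.5516 0.0524] [0.5482 0.0557] tri [0.5499 0.0541 0.0634] gap 0.0047
k1 [0.5401 0.0206] [0.5417 0.0214] tri [0.5406 0.0205 0.0609] gap 0.0005
k2 [0.5084 0.0312] [0.508  0.0326] tri [0.5081 0.0318 0.0624] gap 0.0013
k3 [0.521 0.063] [0.5209 0.0637] tri [0.5208 0.0632 0.0625] gap 0.0006
eye [0.5309 0.0416] [0.5301 0.0424] tri [0.5305 0.042  0.063 ] gap 0.0011
knobtop [0.5559 0.1109] [0.5565 0.1135] tri [0.5558 0.1119 0.0943] gap 0.0015
bolt1 [ 0.6404 -0.0074] [ 0.6399 -0.0077] tri [ 0.6401 -0.0073  0.0128] gap 0.0002
pintop [ 0.5546 -0.27  ] [ 0.5531 -0.2708] tri [ 0.554  -0.2693  0.1026] gap 0.0008
collar [ 0.5552 -0.2695] [ 0.5554 -0.2678] tri [ 0.5551 -0.2696  0.0636] gap 0.0009
punchtop [ 0.4946 -0.2689] [ 0.4939 -0.2682] tri [ 0.4942 -0.2686  0.1281] gap 0.001
awltop [ 0.6123 -0.2687] [ 0.614  -0.2677] tri [ 0.6131 -0.2695  0.1062] gap 0.0008
blk [ 0.651  -0.2409] [ 0.6484 -0.2393] tri [ 0.6496 -0.2398  0.0608] gap 0.0029
blk [ 0.6499 -0.3045] [ 0.6477 -0.3015] tri [ 0.6487 -0.3037  0.0593] gap 0.0032
blk [ 0.4591 -0.3006] [ 0.4592 -0.2984] tri [ 0.4587 -0.3006  0.0585] gap 0.0012
blk [ 0.4606 -0.2366] [ 0.4609 -0.2351] tri [ 0.4604 -0.2366  0.0588] gap 0.0007
[0.67247821 0.2311181  0.012     ]
[ 0.64038796 -0.00735862  0.012     ]
[0.54765605 0.24783696 0.012     ]
[0.51487941 0.00966097 0.012     ]
plate [0.68463289 0.24169955 0.01      ]
plate [ 0.64912518 -0.02335055  0.01      ]
plate [ 0.50185034 -0.00480132  0.01      ]
plate [0.53729995 0.26243298 0.01      ]
(150, 130) [0.6598 0.2232 0.0103]
(640, 120) [0.6489 0.0272 0.0532]
(400, 400) [0.5451 0.1193 0.043 ]
(690, 480) [0.5157 0.0123 0.0125]
(130, 350) [0.5725 0.2306 0.0065]
```

Request:
carry_out --plan "0 0 0 0 0 7.9 4;0 0 0 0 0 7.9 4;0 0 0 0 0 7.9 4;0 0 0 0 0 7.9 4;0 0 0 0 0 7.9 4;0 0 0 0 0 7.9 4;0 0 0 0 0 7.9 4;0 0 0 0 0 7.9 4" --newtons 20

```text
clock: 0.9
tool_pos: [0.267, 0.5355, 0.2331]
ee_rot: [0.002, 0.72, 0.694, -0.005]
contact_force: [-0.2, 0.1, -0.1]
gripper_width: 0.461
```

```bash
cat > go.py <<'E'
import sys
from h import *
from station import robot
s=robot.state(); M=rot(s["ee_rot"]); p=s["tool_pos"]
print("t",round(s["clock"],2),"p",p.round(4),"F",s["contact_force"].round(2),"w",round(s["gripper_width"]*.0878,4),"q",s["joint_pos"].round(2))
T=np.eye(3);T=np.array([[0,1,0],[1,0,0],[0,0,-1.]])
print("rotvec tool deg",np.degrees(R.from_matrix(M.T@T).as_rotvec()).round(2))
if len(sys.argv)>3:
    d=np.array(list(map(float,sys.argv[1:4])))-p; print("tool shift cm",(M.T@d*100).round(2))
E
python3 go.py .5553 .1126 .16
```

```text
t 0.9 p [0.267  0.5355 0.2331] F [-0.21  0.1  -0.09] w 0.0405 q [1.05 0.1  1.24 0.   1.82 1.09]
rotvec tool deg [-0.31  0.57 -2.16]
tool shift cm [-41.09  30.44   7.56]
```

Request:
carry_out --plan "-3.8 2.8 0.5 0 0 -2 4;-3.8 2.8 0.5 0 0 0 4;-3.8 2.8 0.5 0 0 0 4;-3.8 2.8 0.5 0 0 0 4;-3.8 2.8 0.5 0 0 0 4;-3.8 2.8 0.5 0 0 0 4;-3.8 2.8 0.5 0 0 0 4;-3.8 2.8 0.5 0 0 0 4;-3.8 2.8 0.5 0 0 0 4;0 0 0 0 0 0 4"

```text
clock: 1.9
tool_pos: [0.5207, 0.1774, 0.1809]
ee_rot: [0.001, 0.708, 0.706, -0.01]
contact_force: [-0.7, -0.5, -0.4]
gripper_width: 0.451
```

```bash
python3 go.py .5553 .1126 .14
```

```text
t 1.9 p [0.5207 0.1774 0.1809] F [-0.71 -0.54 -0.39] w 0.0396 q [ 0.27 -0.03  1.46 -0.01  1.73  0.27]
rotvec tool deg [-0.78  0.89 -0.18]
tool shift cm [-6.41  3.54  4.14]
```

Request:
carry_out --plan "-3.3 1.8 1 -0.4 0.4 0 4;-3.1 1.7 1 -0.4 0.4 0 4;0 0 0 0 0 0 4;0 0 0 0 0 0 4"

```text
clock: 2.3
tool_pos: [0.5554, 0.1117, 0.1589]
ee_rot: [-0.001, 0.709, 0.705, -0.001]
contact_force: [-0.0, 0.2, -0.1]
gripper_width: 0.452
```

```bash
python3 go.py .5553 .1126 .083
```

```text
t 2.3 p [0.5554 0.1117 0.1589] F [-0.01  0.21 -0.14] w 0.0397 q [0.14 0.   1.46 0.   1.68 0.14]
rotvec tool deg [-0.17 -0.02 -0.26]
tool shift cm [0.08 0.01 7.59]
```

Descend around the knob (tips stop ~3 mm above the bar) and grip gently.

Request:
carry_out --plan "0 0 3 0 0 0 4;0 0 3 0 0 0 4;0.1 0 1.3 0 0 0 4;0 0 0 0 0 0 4;0 0 0 0 0 0 1.2;0 0 0 0 0 0 1.2;0 0 0 0 0 0 1.2;0 0 0 0 0 0 1.2" --newtons 15

```text
clock: 3.1
tool_pos: [0.5554, 0.1204, 0.0906]
ee_rot: [0.0, 0.706, 0.708, 0.003]
contact_force: [1.5, -1.4, -7.7]
gripper_width: 0.204
```

```bash
python3 go.py .5762 .1075 .084
```

```text
t 3.1 p [0.5554 0.1204 0.0906] F [ 1.46 -1.37 -7.65] w 0.0179 q [0.15 0.02 1.56 0.   1.55 0.15]
rotvec tool deg [ 0.26 -0.2   0.14]
tool shift cm [-1.29  2.08  0.66]
```

Request:
carry_out --plan "0 0 0 0 0 0 2.6;0 0 0 0 0 0 2.6;-0.4 0 0 0 0 0 2.6;-0.4 0 0 0 0 0 2.6;0 0 0 0 0 0 2.6"

```text
clock: 3.6
tool_pos: [0.5564, 0.1115, 0.0929]
ee_rot: [0.001, 0.706, 0.708, 0.004]
contact_force: [0.3, 0.3, 0.3]
gripper_width: 0.301
```

```bash
python3 go.py .5554 .1126 .084
```

```text
t 3.6 p [0.5564 0.1115 0.0929] F [0.32 0.31 0.26] w 0.0264 q [0.14 0.02 1.57 0.   1.55 0.13]
rotvec tool deg [ 0.46 -0.22  0.12]
tool shift cm [ 0.11 -0.11  0.89]
```

Request:
carry_out --plan "0 0 0.4 0 0 0 2.6;0 0 0.3 0 0 0 2.6;0 0 0 0 0 0 2.6"

```text
clock: 3.9
tool_pos: [0.5566, 0.1111, 0.0854]
ee_rot: [0.001, 0.707, 0.708, 0.004]
contact_force: [-0.6, -0.4, -0.8]
gripper_width: 0.298
```

```bash
python3 go.py .5554 .1126 .084
```

```text
t 3.9 p [0.5566 0.1111 0.0854] F [-0.65 -0.42 -0.79] w 0.0262 q [0.14 0.02 1.58 0.   1.54 0.13]
rotvec tool deg [ 0.47 -0.23  0.08]
tool shift cm [ 0.15 -0.12  0.14]
```

Grip, then pull along the arc: about +21 mm in x, −5 mm in y.

Request:
carry_out --plan "0.1 0 0 0 0 0 1.2;0 0 0 0 0 0 1.2;0 0 0 0 0 0 1.2;0 0 0 0 0 0 1.2" --newtons 20

```text
clock: 4.3
tool_pos: [0.5561, 0.1122, 0.085]
ee_rot: [0.001, 0.707, 0.708, 0.004]
contact_force: [0.1, 0.1, 0.0]
gripper_width: 0.194
```

```bash
python3 go.py .5762 .1075 .085
```

```text
t 4.3 p [0.5561 0.1122 0.085 ] F [0.15 0.05 0.02] w 0.017 q [0.14 0.02 1.58 0.   1.54 0.14]
rotvec tool deg [ 0.39 -0.2   0.09]
tool shift cm [-0.47  2.01  0.02]
```

Request:
carry_out --plan "-0.12 0.4 0 0 0 0 1.2;-0.1 0.5 0 0 0 0 1.2;-0.1 0.5 0 0 0 0 1.2;-0.1 0.5 0 0 0 0 1.2;0 0.2 0 0 0 0 1.2;0 0 0 0 0 0 1.2"

```text
clock: 4.9
tool_pos: [0.5745, 0.1061, 0.085]
ee_rot: [-0.001, 0.706, 0.708, -0.002]
contact_force: [-2.2, 0.5, 1.1]
gripper_width: 0.197
```

```bash
python3 go.py .5762 .1075 .085
```

```text
t 4.9 p [0.5745 0.1061 0.085 ] F [-2.23  0.51  1.14] w 0.0173 q [ 0.12  0.08  1.52 -0.    1.55  0.12]
rotvec tool deg [-0.21  0.04  0.17]
tool shift cm [ 0.14  0.17 -0.  ]
```

Request:
carry_out --plan "0 0.3 0 0 0 0 1.2;0 0.1 0 0 0 0 1.2;0 0 0 0 0 0 1.2;0 0 0 0 0 0 3;0 0 0 0 0 0 4;0 0 0 0 0 0 4;0 0 -2 0 0 0 4;0 0 -4 0 0 0 4;0 0 -3 0 0 0 4;0 0 0 0 0 0 4"

```text
clock: 5.9
tool_pos: [0.5792, 0.107, 0.176]
ee_rot: [-0.001, 0.706, 0.708, -0.001]
contact_force: [0.2, -0.4, 0.5]
gripper_width: 0.453
```

```bash
python3 go.py .5545 -.2695 .17
```

```text
t 5.9 p [0.5792 0.107  0.176 ] F [ 0.22 -0.39  0.53] w 0.0397 q [0.12 0.06 1.38 0.   1.71 0.12]
rotvec tool deg [-0.17 -0.03  0.19]
tool shift cm [-37.64  -2.59   0.58]
```

Request:
carry_out --plan "-3.8 -0.25 0 0 0 0 3.8;-4.2 -0.25 0 0 0 0 3.8;-4.2 -0.25 0 0 0 0 3.8;-4.2 -0.25 0 0 0 0 3.8;-4.2 -0.25 0 0 0 0 3.8;-4.2 -0.25 0 0 0 0 3.8;-4.2 -0.25 0 0 0 0 3.8;-4.2 -0.25 0 0 0 0 3.8;-2 -0.2 0 0 0 0 3.8;0 0 0 0 0 0 3.8"

```text
clock: 6.9
tool_pos: [0.5579, -0.2554, 0.1625]
ee_rot: [-0.004, 0.704, 0.71, -0.0]
contact_force: [-0.2, 0.5, 0.5]
gripper_width: 0.426
```

```bash
python3 go.py .5545 -.2695 .13; python3 - <<'E'
from station import eyes
import cv2,numpy as np
for n in("scene","top"):
    f=eyes.grab_frame(n); np.savez(f"{n}1.npz",**f)
t=np.load("top1.npz")["img"];s=np.load("scene1.npz")["img"]
cv2.imwrite("pics/a1.png",cv2.resize(t[130:240,110:270,::-1],None,fx=5,fy=5,interpolation=cv2.INTER_CUBIC))
cv2.imwrite("pics/b1.png",cv2.resize(s[235:385,230:420,::-1],None,fx=4,fy=4,interpolation=cv2.INTER_CUBIC))
E
```

```text
t 6.9 p [ 0.5579 -0.2554  0.1625] F [-0.16  0.47  0.53] w 0.0374 q [-0.49  0.13  1.32  0.    1.69 -0.49]
rotvec tool deg [-0.36 -0.32  0.49]
tool shift cm [-1.43 -0.33  3.25]
```

View pics/a1.png

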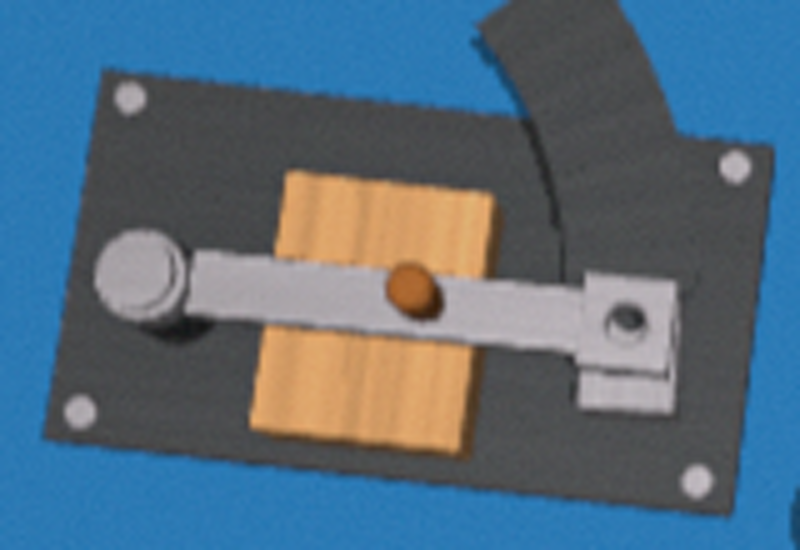

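View pics/b1.png

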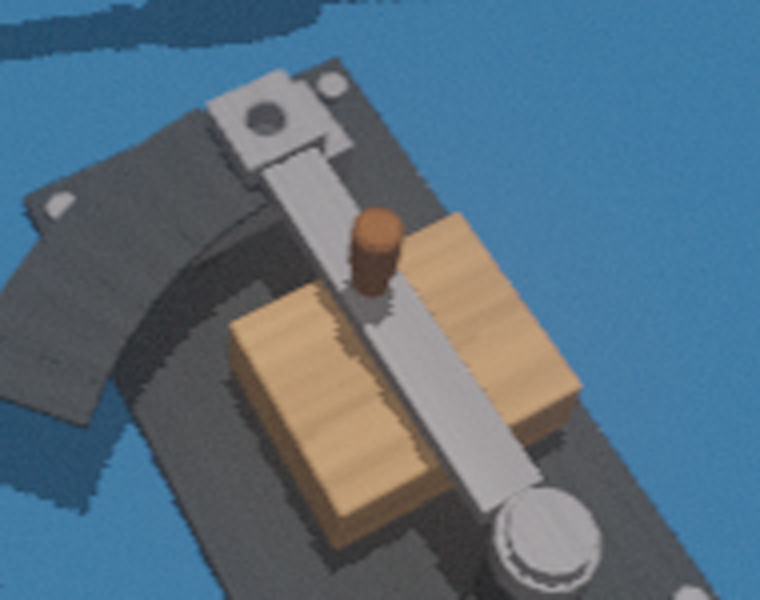

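```bash
python3 - <<'E'
from h import *
t=load("top1.npz");s=load("scene1.npz")
T=lambda x,y,ox=110,oy=130,k=5:( (x+.5)/k-.5+ox,(y+.5)/k-.5+oy)
S=lambda x,y,ox=230,oy=235,k=4:( (x+.5)/k-.5+ox,(y+.5)/k-.5+oy)
P=np.array([.5903,.2115]); jy=np.array([.1349,.9909]); jx=np.array([.9909,-.1349])
def sh(n,p):
    d=p[:2]-P; print(n,p[:2].round(4),"r",np.hypot(*d).round(4),"theta",(np.arctan2(-d[0],-d[1])-.1353).round(4),"jig xy",(d@jx).round(4),(d@jy).round(4))
sh("eyeT",onz(t,*T(627,321),.063)); sh("eyeS",onz(s,*S(265,118),.063))
a=np.mean([onz(t,*T(*q),.063) for q in[(585,270),(678,283),(668,377),(575,362)]],0); sh("kn T",a)
a=np.mean([onz(s,*S(*q),.063) for q in[(206,106),(284,69),(328,134),(247,171)]],0); sh("kn S",a)
sh("knobT",onz(t,*T(409,287),.097));sh("knobS",onz(s,*S(378,230),.097))
for q in [(578,406),(673,414)]: sh("keepT",onz(t,*T(*q),.044))
for q in [(355,147)]: sh("keepS",onz(s,*S(*q),.044))
E
python3 go.py .5545 -.2695 .13
```

```text
eyeT [0.5699 0.0323] r 0.1803 theta -0.0219 jig xy 0.004 -0.1803
eyeS [0.5688 0.0327] r 0.1801 theta -0.0154 jig xy 0.0028 -0.18
kn T [0.5692 0.0325] r 0.1802 theta -0.018 jig xy 0.0032 -0.1802
kn S [0.5687 0.0335] r 0.1793 theta -0.0147 jig xy 0.0026 -0.1793
knobT [0.5778 0.1071] r 0.1052 theta -0.0159 jig xy 0.0017 -0.1052
knobS [0.5786 0.1081] r 0.104 theta -0.0222 jig xy 0.0023 -0.104
keepT [0.5412 0.0525] r 0.1664 theta 0.1642 jig xy -0.0272 -0.1642
keepT [0.5374 0.0169] r 0.2017 theta 0.1302 jig xy -0.0262 -0.2
keepS [0.5405 0.0542] r 0.165 theta 0.1713 jig xy -0.0281 -0.1626
t 7.0 p [ 0.5584 -0.2528  0.1628] F [-0.15  0.56 -0.19] w 0.0383 q [-0.48  0.13  1.32  0.    1.7  -0.49]
rotvec tool deg [-0.36 -0.38  0.63]
tool shift cm [-1.69 -0.39  3.27]
```

Request:
carry_out --plan "-1.2 -0.4 0.5 0 0 0.6 3.8;-0.5 0 0.5 0 0 0 3.8;0 0 0 0 0 0 3.8;0 0 0 0 0 0 3.8"

```text
clock: 7.4
tool_pos: [0.5551, -0.267, 0.151]
ee_rot: [-0.005, 0.705, 0.709, 0.001]
contact_force: [0.7, 0.2, 0.4]
gripper_width: 0.431
```

```bash
python3 go.py .5545 -.2695 .084
```

```text
t 7.4 p [ 0.5551 -0.267   0.151 ] F [0.7  0.24 0.36] w 0.0378 q [-0.51  0.14  1.33  0.    1.68 -0.51]
rotvec tool deg [-0.37 -0.45  0.26]
tool shift cm [-0.3  -0.01  6.7 ]
```

Request:
carry_out --plan "-0.3 0 1 -0.3 -0.4 0.2 3.8;0 0 1.5 0 0 0 3.8;0 0 1.5 0 0 0 3.8;0 0 1 0 0 0 3.8;0 0 0 0 0 0 3.8;0 0 0 0 0 0 3.8"

```text
clock: 8.0
tool_pos: [0.5547, -0.2684, 0.0949]
ee_rot: [-0.002, 0.706, 0.708, -0.0]
contact_force: [-0.9, -0.1, 0.1]
gripper_width: 0.434
```

```bash
python3 go.py .5545 -.2695 .084
```

```text
t 8.0 p [ 0.5547 -0.2684  0.0949] F [-0.86 -0.09  0.15] w 0.0381 q [-0.51  0.16  1.42  0.    1.57 -0.51]
rotvec tool deg [-0.15 -0.1   0.16]
tool shift cm [-0.12 -0.02  1.09]
```

Request:
carry_out --plan "-0.1 0 0.5 0 0 0 3.8;0 0 0.4 0 0 0 3.8;0 0 0.1 0 0 0 3.8;0 0 0 0 0 0 1.4;0 0 0 0 0 0 1.4;0 0 0 0 0 0 1.4;0 0 0 0 0 0 1.4" --newtons 40

```text
clock: 8.7
tool_pos: [0.5555, -0.27, 0.0859]
ee_rot: [-0.0, 0.706, 0.708, 0.0]
contact_force: [0.3, 0.1, -1.6]
gripper_width: 0.22
```

```bash
python3 go.py .5545 -.2695 .15
```

```text
t 8.7 p [ 0.5555 -0.27    0.0859] F [ 0.3   0.06 -1.61] w 0.0193 q [-0.51  0.16  1.43  0.    1.55 -0.51]
rotvec tool deg [-0.01 -0.02  0.15]
tool shift cm [ 0.05 -0.1  -6.41]
```

Request:
carry_out --plan "0 0 -1 0 0 0 1.4;0 0 -2 0 0 0 1.4;0 0 -2.5 0 0 0 1.4;0 0 -2.5 0 0 0 1.4;0 0 -2.5 0 0 0 1.4;0 0 -1 0 0 0 1.4;0 0 0 0 0 0 1.4"

```text
clock: 9.4
tool_pos: [0.5552, -0.2698, 0.2073]
ee_rot: [-0.0, 0.706, 0.708, 0.0]
contact_force: [0.1, 0.9, -1.4]
gripper_width: 0.219
```

```bash
python3 go.py .5692 .0325 .17; python3 - <<'E'
from station import eyes
import cv2,numpy as np
for n in("scene",):
    f=eyes.grab_frame(n); np.savez(f"{n}2.npz",**f)
    cv2.imwrite("pics/s2.png",f["img"][:,:,::-1])
E
```

```text
t 9.4 p [ 0.5552 -0.2698  0.2073] F [ 0.07  0.9  -1.36] w 0.0193 q [-0.51  0.13  1.24  0.    1.77 -0.51]
rotvec tool deg [-0.   -0.02  0.15]
tool shift cm [30.23  1.48  3.74]
```

View pics/s2.png

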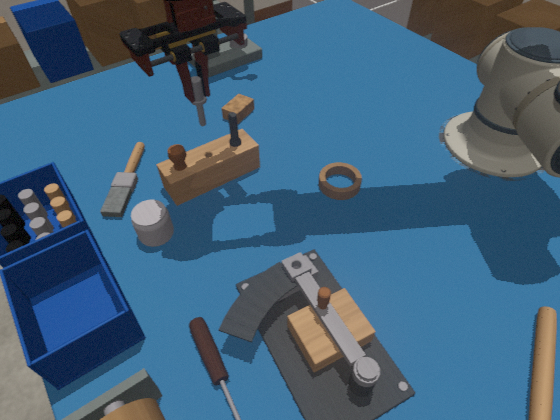

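Request:
carry_out --plan "3 0.15 0 0 0 0 1.4;4 0.2 0 0 0 0 1.4;4 0.2 0 0 0 0 1.4;4 0.2 0 0 0 0 1.4;4 0.2 0 0 0 0 1.4;4 0.2 0 0 0 0 1.4;4 0.2 0 0 0 0 1.4;2.5 0.1 0 0 0 0 1.4;0 0 0 0 0 0 1.4;0 0 0 0 0 0 1.4"

```text
clock: 10.45
tool_pos: [0.5637, 0.0357, 0.1872]
ee_rot: [-0.011, 0.707, 0.707, -0.008]
contact_force: [0.5, -0.5, -0.3]
gripper_width: 0.216
```

```bash
python3 go.py .5692 .0325 .16
```

```text
t 10.45 p [0.5637 0.0357 0.1872] F [ 0.49 -0.51 -0.29] w 0.0189 q [0.   0.02 1.4  0.   1.75 0.  ]
rotvec tool deg [-1.53 -0.26 -0.02]
tool shift cm [-0.34  0.62  2.7 ]
```

Request:
carry_out --plan "-0.3 0.4 1 -0.8 0 0 1.4;0 0.15 1 -0.7 -0.2 0 1.4;0 0 0 0 0 0 1.4;0 0 0 0 0 0 1.4"

```text
clock: 10.85
tool_pos: [0.568, 0.0281, 0.1635]
ee_rot: [-0.001, 0.709, 0.705, -0.002]
contact_force: [-1.1, -0.3, -1.1]
gripper_width: 0.221
```

```bash
python3 go.py .5692 .0325 .15;  python3 - <<'E'
from station import eyes
import cv2,numpy as np
for n in("scene","top"):
    f=eyes.grab_frame(n); np.savez(f"{n}3.npz",**f)
t=np.load("top3.npz")["img"];s=np.load("scene3.npz")["img"]
cv2.imwrite("pics/a3.png",cv2.resize(t[130:240,170:290,::-1],None,fx=5,fy=5,interpolation=cv2.INTER_CUBIC))
cv2.imwrite("pics/b3.png",cv2.resize(s[150:290,230:390,::-1],None,fx=4,fy=4,interpolation=cv2.INTER_CUBIC))
E
```

```text
t 10.85 p [0.568  0.0281 0.1635] F [-1.09 -0.31 -1.06] w 0.0194 q [-0.01  0.01  1.45 -0.    1.69 -0.01]
rotvec tool deg [-0.26  0.04 -0.28]
tool shift cm [0.44 0.12 1.35]
```

View pics/b3.png

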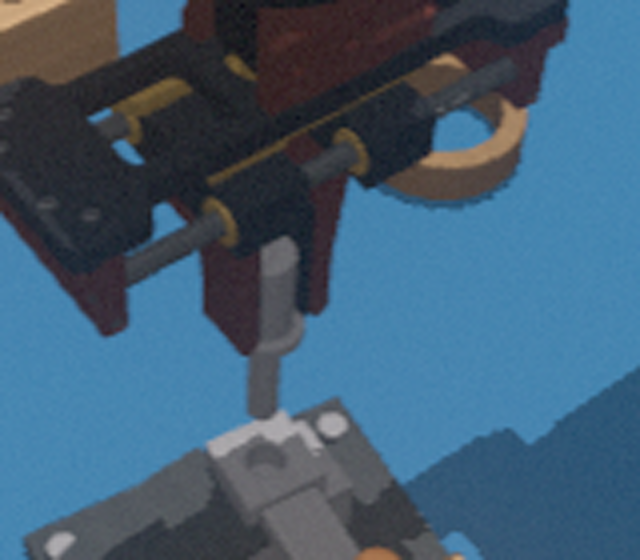

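View pics/a3.png

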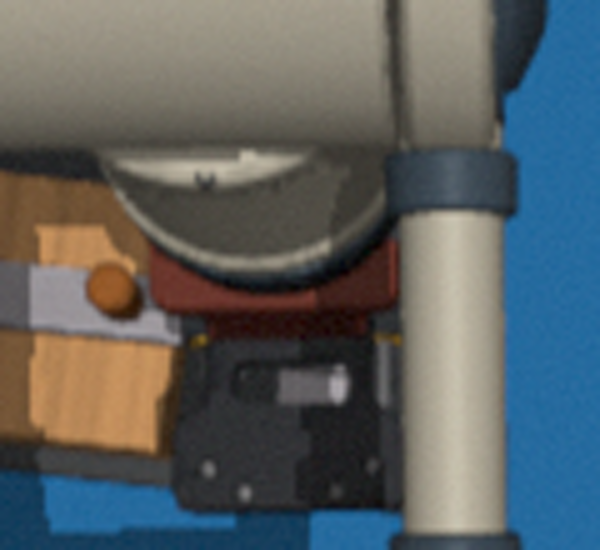

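```bash
python3 - <<'E'
from h import *
s=load("scene3.npz")
S=lambda x,y,ox=230,oy=150,k=4:( (x+.5)/k-.5+ox,(y+.5)/k-.5+oy)
print("nose",onz(s,*S(262,414),.0876))
for z in (.1635+.014,.1635-.023,.0876):
    u=proj(s,[.568,.0281,z]); print(z,((u+.5-[230,150])*4-.5).round(1))
E
python3 go.py .5692 .0325 .15
```

```text
nose [0.56816432 0.02911776 0.0876    ]
0.17750000000000002 [266.6 255.8]
0.1405 [264.  324.6]
0.0876 [260.7 411.9]
t 10.95 p [0.5682 0.0284 0.1638] F [ 0.39  1.3  -0.92] w 0.0198 q [-0.01  0.01  1.45 -0.    1.69 -0.01]
rotvec tool deg [-0.23  0.03 -0.26]
tool shift cm [0.41 0.11 1.38]
```

```bash
python3 - <<'E'
from h import *
s=load("scene3.npz")
print(cam(s)[3].round(3))
im=cv2.resize(s["img"][200:260,270:330,::-1],None,fx=10,fy=10,interpolation=cv2.INTER_CUBIC)
for z0,z1,r in((.1635+.014,.1635-.021,.010),(.1635-.026,.0876,.006)):
  o,d=ray(s,295,230); n=np.cross(d,[0,0,1]);n/=np.linalg.norm(n)
  for sg in(-1,1):
    a,b=[tuple(int(v) for v in ((proj(s,np.array([.568,.0281,z])+sg*r*n)+.5-[270,200])*10)) for z in(z0,z1)]
    cv2.line(im,a,b,(0,255,0),1)
cv2.imwrite("pics/e3.png",im)
E
```

```text
[[-0.815 -0.443  0.373]
 [ 0.58  -0.617  0.533]
 [-0.006  0.651  0.759]]
```

View pics/e3.png

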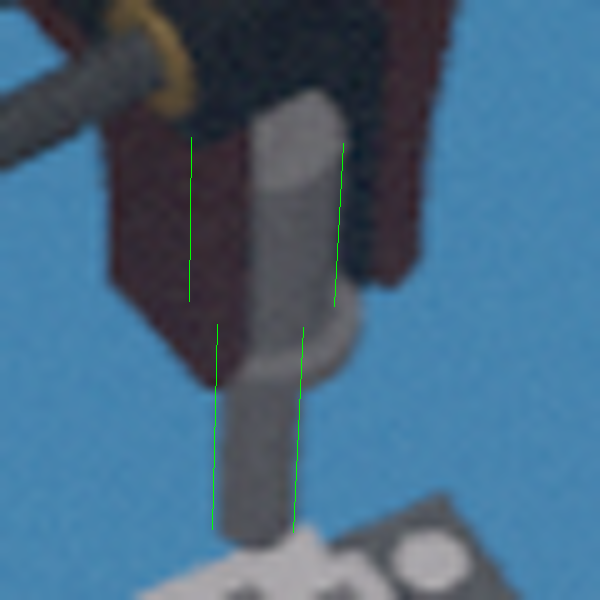

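Request:
carry_out --plan "0.3 0.1 0.5 -0.2 0 -0.2 1.4;0.1 0 0.7 0 0 0 1.4;0 0 0 0 0 0 1.4;0 0 0 0 0 0 1.4"

```text
clock: 11.35
tool_pos: [0.5697, 0.0322, 0.1518]
ee_rot: [0.001, 0.708, 0.707, 0.0]
contact_force: [-0.0, -0.7, -0.6]
gripper_width: 0.217
```

```bash
python3 go.py .5693 .0325 .143
```

```text
t 11.35 p [0.5697 0.0322 0.1518] F [-0.03 -0.68 -0.59] w 0.019 q [-0.    0.01  1.47 -0.    1.66 -0.  ]
rotvec tool deg [ 0.06  0.03 -0.08]
tool shift cm [ 0.03 -0.04  0.88]
```

Request:
carry_out --plan "0 0 0.4 0 0 0 1.4;0 0 0.4 0 0 0 1.4;0 0 0.2 0 0 0 1.4;0 0 0 0 0 0 1.4"

```text
clock: 11.75
tool_pos: [0.5697, 0.0324, 0.141]
ee_rot: [0.001, 0.707, 0.707, 0.0]
contact_force: [-0.2, -0.4, -1.4]
gripper_width: 0.218
```

```bash
python3 go.py .5693 .0325 .135;python3 - <<'E'
from h import *
from station import eyes
s=eyes.grab_frame("scene")
im=cv2.resize(s["img"][205:265,265:325,::-1],None,fx=10,fy=10,interpolation=cv2.INTER_CUBIC)
cv2.imwrite("pics/e4.png",im)
E
```

```text
t 11.75 p [0.5697 0.0324 0.141 ] F [-0.18 -0.36 -1.39] w 0.0192 q [-0.    0.01  1.48 -0.    1.64 -0.  ]
rotvec tool deg [ 0.06  0.03 -0.06]
tool shift cm [ 0.01 -0.04  0.6 ]
```

View pics/e4.png

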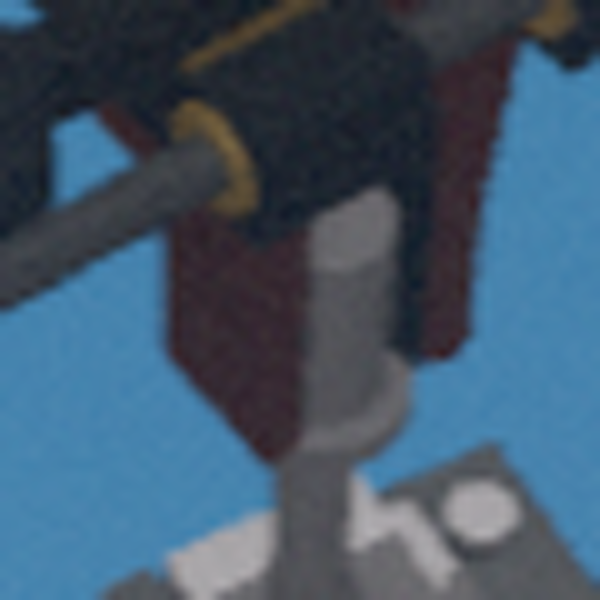

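Request:
carry_out --plan "0 0 0.2 0 0 0 1.4;0 0 0.2 0 0 0 1.4;0 0 0 0 0 0 1.4"

```text
clock: 12.1
tool_pos: [0.5699, 0.0324, 0.1371]
ee_rot: [0.001, 0.707, 0.707, 0.0]
contact_force: [0.3, -0.2, -1.7]
gripper_width: 0.222
```

Request:
carry_out --plan "0 0 0.2 0 0 0 1.4;0 0 0.2 0 0 0 1.4;0 0 0 0 0 0 1.4"

```text
clock: 12.4
tool_pos: [0.57, 0.0323, 0.1329]
ee_rot: [0.001, 0.707, 0.707, 0.001]
contact_force: [-0.2, -1.1, -0.6]
gripper_width: 0.218
```

Request:
carry_out --plan "0 0 0.3 0 0 0 1.4;0 0 0.3 0 0 0 1.4;0 0 0.2 0 0 0 1.4;0 0 0 0 0 0 1.4"

```text
clock: 12.8
tool_pos: [0.5699, 0.0323, 0.124]
ee_rot: [0.001, 0.707, 0.707, 0.0]
contact_force: [-0.5, -0.1, -0.8]
gripper_width: 0.222
```

Request:
carry_out --plan "0 0 0.15 0 0 0 1.4;0 0 0.15 0 0 0 1.4;0 0 0.1 0 0 0 1.4"

```text
clock: 13.1
tool_pos: [0.57, 0.0323, 0.1199]
ee_rot: [0.001, 0.707, 0.707, 0.001]
contact_force: [-0.4, -0.2, -1.2]
gripper_width: 0.22
```

Request:
carry_out --plan "0 0 0.1 0 0 0 1.4;0 0 0.1 0 0 0 1.4"

```text
clock: 13.3
tool_pos: [0.5702, 0.0324, 0.1196]
ee_rot: [0.001, 0.707, 0.707, 0.001]
contact_force: [-3.9, 0.6, 4.7]
gripper_width: 0.22
```

Request:
carry_out --plan "0 0 0.1 0 0 0 1.4;0 0 0.1 0 0 0 1.4"

```text
clock: 13.5
tool_pos: [0.5702, 0.0323, 0.1197]
ee_rot: [0.002, 0.707, 0.707, 0.001]
contact_force: [-2.0, 0.3, 5.5]
gripper_width: 0.221
```

Request:
carry_out --plan "0 0.15 0.08 0 0 0 1.4;0 0.15 0.08 0 0 0 1.4"

```text
clock: 13.7
tool_pos: [0.5723, 0.0324, 0.1196]
ee_rot: [0.001, 0.707, 0.707, 0.001]
contact_force: [-5.1, 0.2, 7.1]
gripper_width: 0.222
```

Request:
carry_out --plan "0 0.15 0.08 0 0 0 1.4;0 0.15 0.08 0 0 0 1.4"

```text
clock: 13.9
tool_pos: [0.5744, 0.0324, 0.1193]
ee_rot: [0.001, 0.707, 0.707, 0.0]
contact_force: [-4.8, 0.1, 4.8]
gripper_width: 0.217
```

Request:
carry_out --plan "-0.02 0.12 0.08 0 0 0 1.4;0 0.12 0.08 0 0 0 1.4"

```text
clock: 14.1
tool_pos: [0.5767, 0.0323, 0.1172]
ee_rot: [0.0, 0.707, 0.707, -0.0]
contact_force: [-1.4, -0.4, 0.2]
gripper_width: 0.22
```

Request:
carry_out --plan "0 0.12 0.08 0 0 0 1.4;0 0.12 0.08 0 0 0 1.4"

```text
clock: 14.3
tool_pos: [0.5785, 0.0323, 0.1143]
ee_rot: [-0.001, 0.707, 0.707, -0.001]
contact_force: [-4.5, 0.5, 1.1]
gripper_width: 0.222
```

Request:
carry_out --plan "0 -0.07 0.1 0 0 0 1.4;0 0 0.15 0 0 0 1.4;0 0 0.15 0 0 0 1.4"

```text
clock: 14.6
tool_pos: [0.5781, 0.0322, 0.109]
ee_rot: [-0.001, 0.707, 0.707, -0.001]
contact_force: [-2.0, 0.2, -0.5]
gripper_width: 0.222
```

```bash
python3 go.py .577 .0323 .09
```

```text
t 14.6 p [0.5781 0.0322 0.109 ] F [-1.97  0.17 -0.48] w 0.0195 q [-0.    0.05  1.5  -0.    1.59 -0.  ]
rotvec tool deg [-0.14  0.03 -0.05]
tool shift cm [ 0.01 -0.11  1.9 ]
```

Request:
carry_out --plan "0 -0.03 0.3 0 0 0 1.4;0 -0.02 0.3 0 0 0 1.4;0 0 0.3 0 0 0 1.4"

```text
clock: 14.9
tool_pos: [0.578, 0.0322, 0.0995]
ee_rot: [-0.0, 0.707, 0.707, -0.001]
contact_force: [-0.8, -0.2, 0.3]
gripper_width: 0.221
```

Request:
carry_out --plan "0 0 0.3 0 0 0 1.4;0 0 0.25 0 0 0 1.4;0 0 0.1 0 0 0 1.4;0 0 0.1 0 0 0 1.4"

```text
clock: 15.3
tool_pos: [0.5779, 0.0322, 0.0907]
ee_rot: [-0.0, 0.707, 0.707, -0.001]
contact_force: [-0.4, -0.0, -0.1]
gripper_width: 0.218
```

```bash
python3 go.py .577 .0323 .0889
```

```text
t 15.3 p [0.5779 0.0322 0.0907] F [-0.44 -0.04 -0.13] w 0.0192 q [-0.    0.06  1.53 -0.    1.56 -0.  ]
rotvec tool deg [-0.08  0.03 -0.05]
tool shift cm [ 0.01 -0.09  0.18]
```

Request:
carry_out --plan "0 0 0.1 0 0 0 1.4;0 0 0.1 0 0 0 1.4;0 0 0.08 0 0 0 1.4"

```text
clock: 15.6
tool_pos: [0.578, 0.0322, 0.0887]
ee_rot: [-0.0, 0.707, 0.707, -0.001]
contact_force: [-3.5, 0.9, 5.4]
gripper_width: 0.22
```

Collar seated (z = 88.7 mm with 5 N upward, as expected). Release and go up.

Request:
carry_out --plan "0 0 0 0 0 0 1.9;0 0 0 0 0 0 2.4;0 0 0 0 0 0 3.8;0 0 0 0 0 0 4;0 0 0 0 0 0 4;0 0 -0.5 0 0 0 4;0 0 -1.5 0 0 0 4;0 0 -3 0 0 0 4;0 0 -3 0 0 0 4;0 0 -3 0 0 0 4"

```text
clock: 16.6
tool_pos: [0.5765, 0.0322, 0.2003]
ee_rot: [-0.002, 0.707, 0.707, -0.003]
contact_force: [0.0, -0.6, -0.1]
gripper_width: 0.455
```

Request:
carry_out --plan "-4 -2 0 0 0 0 4;-4 -2 0 0 0 0 4;-4 -2 0 0 0 0 4;-4 -2 0 0 0 0 4;0 0 0 0 0 0 4;0 0 0 0 0 0 4"

```text
clock: 17.2
tool_pos: [0.4973, -0.1325, 0.2173]
ee_rot: [0.007, 0.706, 0.708, 0.004]
contact_force: [-0.1, 0.4, -0.4]
gripper_width: 0.458
```

```bash
python3 go.py; python3 - <<'E'
from station import eyes
import cv2,numpy as np
for n in("scene","top"):
    f=eyes.grab_frame(n); np.savez(f"{n}5.npz",**f)
t=np.load("top5.npz")["img"];s=np.load("scene5.npz")["img"]
cv2.imwrite("pics/a5.png",cv2.resize(t[100:260,110:430,::-1],None,fx=2.5,fy=2.5,interpolation=cv2.INTER_CUBIC))
cv2.imwrite("pics/b5.png",cv2.resize(s[100:400,150:450,::-1],None,fx=2,fy=2,interpolation=cv2.INTER_CUBIC))
from h import *
t=load("top5.npz")
E
```

```text
t 17.2 p [ 0.4973 -0.1325  0.2173] F [-0.05  0.41 -0.38] w 0.0402 q [-0.33 -0.16  1.51  0.    1.77 -0.33]
rotvec tool deg [0.87 0.27 0.1 ]
```

View pics/b5.png

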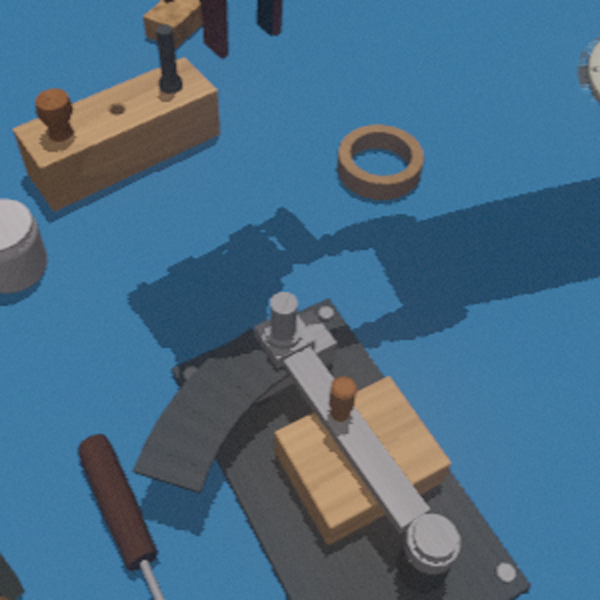

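View pics/a5.png

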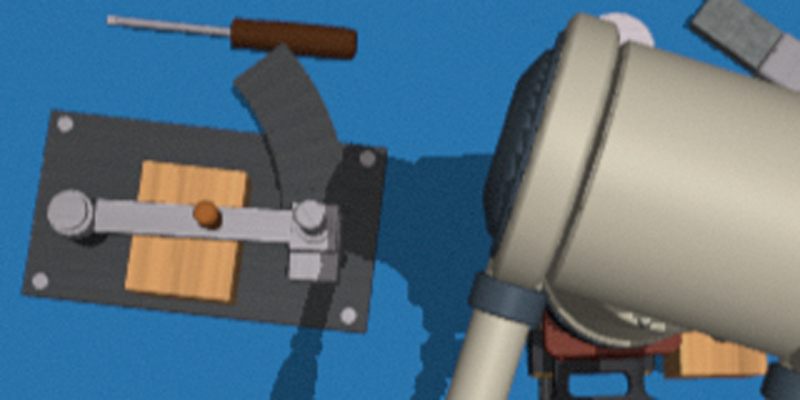

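```bash
python3 - <<'E'
from h import *
from station import robot
s=load("scene5.npz"); t=load("top5.npz")
print(dep(s,292,249),dep(t,110+311/2.5,100+212/2.5))
robot.close_job()
print(robot.state()["clock"])
E
```

```text
[0.57416365 0.02900608 0.10300121] [0.57860897 0.03016277 0.10494042]
the job is handed in; nothing more can be done
the job is handed in; nothing more can be done
```

The pin is through the bar's eye and the keeper's hole with its collar on the bar. I let go and handed the job in at about 17.3 s of the 67 s allowed.

- **Bar:** I gripped its knob and swung it over the keeper, to about −0.017 rad.
- **Finding the hole:** I lowered the pin through the eye onto the plate and slid it along the arc, reading about 5–7 N of downward pressure. It dropped in about 6 to 8 mm further on, and the collar came to rest with about 5 N.
- **Final checks:** After release, the pin's top measured 103 and 105 mm over the bench in the two cameras, against 104 mm expected. The pin stands upright, and the awl and punch are still in the block in the scene camera. The gripper was well clear and touching nothing.
- **Off plan:** My first grip on the bar's knob sat about 8 mm off-centre, with a reading of about 8 N. I opened the fingers, recentred and gripped again.

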